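Set a standard filter in the beam and close the spectrophotometer

TASK

Ready the spectrophotometer for a check reading on the amber standard filter: hook a fingertip behind the upturned lip at the front and draw the filter slide out until the amber filter is centred in the light beam, and slide the blue compartment cover fully shut. Do it with the fingertips only: do not pinch the slide's lip, do not touch the filters or lift them from the slide, and leave the things around the instrument where they are.

Things in the scene. Friction and masses are not known exactly. Their poses are not given: they have to be found in the camera images.
- instrument: White spectrophotometer, blue ends, fixed; 320 deep (x), 406 wide (y), 115 high. Origin: centre of underside; x from front panel (x=-160) to back, y to its left, z up. Open sample well in the top: x -135..22, y 30..90; the slide's bar leaves the front at y=60. Cover rails, 8 high, on top along y at x=-147 and 34. Tilted screen at right rear, up to 152 high (mm).
- beam (a point): Point where the light beam crosses the slide's path, 90 mm above the bench, at instrument x=-55, y=60 mm. The beam runs along the instrument's y; two round aluminium snouts on the well's side walls and a short red line on the top at the well's left edge mark it. A filter is centred when its centre is level with this point along the instrument's x.
- slide (a joint): Filter slide, m drawn out: 0 = fully in, blank filter in the beam (as at the start); grows as it moves away from the front panel (instrument -x); end stop 0.066. Four pockets 20 mm apart: the 2nd, 3rd, 4th from the front reach the beam at 0.020, 0.040, 0.060. Drags at about 3 N, no detents, stays where left, can be pushed back.
- slide_lip (a point): Mid top edge of the rear face (facing the instrument; hook here) of the slide's upturned lip; moves with it. Lip: upright aluminium plate 46 wide, 3 thick, 77 to 105 mm above the bench, with a 3 thick rubber pad on its front up to 5 below its top. Behind it a flat bar, 20 wide, top at 80 mm height. Fully in, the rear face is 45 mm ahead of the front panel.
- cover (a joint): Blue sliding cover of the sample well, m open: 0 = fully shut at its stop, up to 0.100 open. Closes towards the instrument's left (+y), drags at about 2 N, stays where left. Plate 173 mm (x) by 90 mm (y), its top face 126 mm above the bench.
- cover_lip (a point): Mid top edge of the upright face of the cover's raised lip, 138 mm above the bench; moves with the cover. The lip is a pale grey ridge 100 mm long (along instrument x), 12 mm high; its upright face looks to instrument -y, where a fingertip standing over the cover's flat top (71 mm wide here) bears on it to draw it shut; its other side slopes down to the leading edge.
- filter_amber: The wanted amber filter: black frame 12.5 x 12.5 x 45 mm, amber glass, orange-amber cap, standing loose in one of the 2nd to 4th pockets of the slide (0.7 mm play). Origin: centre of its underside, 55 mm above the bench when seated (top at 100 mm).
- filter_green: The same with green glass and cap, in another of these pockets.
- filter_blue: The same with blue glass and cap, in another of these pockets.
- filter_blank: The blank: the same frame without glass, white cap, always in the front pocket.
- case: Grey open storage case for filters, 70 x 130 x 28 mm, loose on the bench in front of the instrument's right half. Origin: centre of its underside. A bystander.
- beaker: Glass beaker, 64 mm across, 85 mm high, loose at the left of the instrument. Origin: centre of its underside. A bystander.
- bottle: White bottle with red cap, 60 mm across, 130 mm high, loose in front of the instrument's right end. Origin: centre of its underside. A bystander.
- pen: Pen, 135 mm long, lying on the open notebook (205 x 145 x 12 mm, fixed) in front of the instrument's left half. Origin: centre of its underside. A bystander.

How it is judged (in metres and radians):
At the end, for the whole second after the job is handed in: The amber filter's centre is within 3 mm of the beam along the slide's travel, all four filters stand seated in the slide, the cover is shut to within 3 mm of its stop, and all is at rest (x of filter_amber in the frame of beam between -0.003 and 0.003 m and value of joint cover below 0.003 m and height (world z) of filter_blank between 0.052 and 0.058 m and height (world z) of filter_amber between 0.052 and 0.058 m and height (world z) of filter_green between 0.052 and 0.058 m and height (world z) of filter_blue between 0.052 and 0.058 m and angle between each of filter_blank, filter_amber, filter_green, filter_blue's own z axis and vertical below 0.15 rad and linear speed of filter_amber below 0.01 m/s and velocity of joint cover between -0.01 and 0.01 m/s); the robot touches nothing.
It fails at once if a filter is lifted out of its seat or tipped (height (world z) of any of filter_blank, filter_amber, filter_green, filter_blue above 0.063 m or angle between any of filter_blank, filter_amber, filter_green, filter_blue's own z axis and vertical above 0.25 rad).
It fails at once if a filter is touched by the robot (contact force between any of the fingers, the arm and filter_blank above 0.3 N or contact force between any of the fingers, the arm and filter_amber above 0.3 N or contact force between any of the fingers, the arm and filter_green above 0.3 N or contact force between any of the fingers, the arm and filter_blue above 0.3 N).
It fails at once if the slide's lip is pinched: fingers press at once on its plate (slide_c9) and on the rubber pad on its front (slide_c10) (contact force between the fingers and slide_c9 above 1 N and contact force between the fingers and slide_c10 above 1 N).
It fails at once if a bystander is moved by more than 15 mm (distance of any of case, beaker, bottle, pen from where it was at the start of the episode above 0.015 m).
It also fails if it takes over 45 s, if anything falls off the work surface, if the arm or the gripper's body presses on something with over 40 N, if the wrist force passes 120 N, or if a joint passes its speed limit or range.

ROBOT

A 6-joint arm with a two-finger parallel gripper is mounted at the origin on the work surface. World frame = base frame: x ahead of the robot, y to its left, z up, the work surface at z = 0. Lengths are in mm, angles in rad, forces in N, time in s.
With the tool pointing down it reaches from about 300 to 775 mm from the base axis. Payload 14.6 kg.
Tool frame: the origin (TCP) lies midway between the tips of the shut fingers; the grasp point (between the pads) lies 19 mm behind it; z points along the fingers, y is the direction in which the jaws open and shut (so a half turn about z gives the same grasp; the last joint's range is limited). The gripper opens to 94 mm and grips with 3 to 60 N. Pads are 16 mm wide; open, the fingers measure 119 mm over their backs; the gripper's body (75 mm by 177 mm) begins 78 mm behind the grasp point.
Start: joints at [-1.183, 0.3, 1.521, -0, 1.321, -0.067], TCP at [241.597, -494.085, 205.446] pointing down, gripper open.
Joint ranges: [-3.03, 3.03], [-0.79, 2.21], [0.23, 2.52], [-1.04, 4.18], [0, 3.07], [-2.55, 2.55]. Speed limits (rad/s): [2.22, 2.22, 2.57, 3.14, 3.14, 3.14].

INTERFACE

Orientations are given as [roll, pitch, yaw] about the fixed x, y, z axes, in that order (R = Rz(yaw) Ry(pitch) Rx(roll)).
In Python, from cell import manip gives the robot as it stands.
- The arm moves only by the tool play_rows, never from a script. Its argument "commands" is a list of rows, each an object of numbers: "x", "y", "z": the shift along the tool's x, y, z in m; "wx", "wy", "wz": the turn, a rotation vector about the tool's x, y, z in degrees; "grip": the opening, from 0 (shut) to 1 (fully open). In form: [{"x": .., "y": .., "z": .., "wx": .., "wy": .., "wz": .., "grip": ..}, ...]. A call has 1 to 20 rows; each row shifts and turns the commanded pose from where the row before left it, along the tool's axes as they then stand; what a row does not reach is not made up. A row lasts 1/8 s, in which the tool goes at most 62.5 mm and 10.7 degrees, less where a joint would pass 70% of its speed; a pose out of reach is approached as far as the arm can. A call is refused whole if a number of a shift passes 0.0625 or a number of a turn 10.7, either way. A call with a gripper value outside its range is refused whole. The fingers move at their own pace and stop on an object; "squeeze" is the grip in N (left out, the last holds). Time passes only in rows, so rows that do not move let the fingers close. It gives the time, the measured TCP pose, the force and the opening at its end, in the units of the state.
- manip.read_state(): the state, without advancing time (a new reading comes with each control period).
- manip.camera(name): name is "scene" or "top" or "wrist"; returns (picture, depth): 480x640x3 uint8, red, green, blue; 480x640 float32, mm along the optical axis (not along the pixel's ray), 0 where there is no reading.
- manip.camera_info(name): a dict with "intrinsics" (3x3 intrinsics, pixels), "camera_from_world" (4x4, takes a point from world to camera coordinates); the wrist camera has in their place "tool_from_camera" (4x4, takes a point from camera to tool coordinates, whose origin is the TCP and whose axes are the flange's). Camera axes: x right, y up, looking along -z (the intrinsics and any distortion apply to the point x, -y, -z); pixel columns grow to the right and rows downward; lengths in mm; the calibration is good to about 2 mm. The wrist camera is an equidistant fisheye: a pixel r from the principal point sees the ray r / f radians off the axis. A picture is of the moment at which its call begins: read the wrist's pose just before it. camera_info takes no time and is no camera call.
- manip.sign_off(): hands the job in, once; it reports no verdict.
The state is a dict: "clock": time; "joints": joint angles; "qd": joint speeds; "effort": joint torques, N m; "eef_pos": TCP position; "eef_rot": TCP orientation; "wrist_force": force on the tool from outside, world axes, zero at the start; "moment": the same for the moment, N m; "finger_gap": finger opening in mm.
Only numpy, scipy, OpenCV 4.12 (cv2) and the standard library are available. Lean on these libraries where they do the work, as an engineer would, in place of code of your own. Each camera call takes 0.05 s, during which the arm holds its last target.

## Working session

There is one attempt and no reset: what is moved stays moved. The work goes in short steps, Python scripts to look and compute and a tool call to move; the robot and the scene stay as the last step left them, time stands still between calls to the robot, and variables do not carry over. Pictures are saved under pics/ and viewed, and the job is handed in when it is done.

Besides the shell and the picture viewer there is one more tool, called as name(argument=value, ...) on one line, values as JSON. play_rows: Moves the arm, as the interface text tells. Its arguments: {"type":"object","properties":{"commands":{"type":"array"},"squeeze":{"type":"number"}},"required":["commands"]}

```bash
mkdir -p pics; ls; python3 - <<'E'
from cell import manip
import cv2,numpy as np
print(manip.read_state())
for n in ["scene","top","wrist"]:
    im,d=manip.camera(n); cv2.imwrite(f"pics/{n}0.png",im[:,:,::-1]); np.save(f"pics/{n}0.npy",d)
    print(n,manip.camera_info(n))
E
```

```text
pics
{'clock': 0.0, 'joints': array([-1.18259748e+00,  3.00489134e-01,  1.52155874e+00,  4.83674761e-06,
        1.32069711e+00, -6.66242906e-02]), 'qd': array([ 2.16808390e-04, -9.11518055e-04,  8.06769698e-04, -2.50813670e-03,
       -3.40947028e-04,  5.58930577e-05]), 'effort': array([ 2.17616471e-03, -5.31791389e+01, -3.52732801e+01,  7.08642486e-02,
        2.43728334e-02, -1.34745628e-04]), 'eef_pos': array([ 241.50733913, -493.85801827,  204.88588629]), 'eef_rot': array([-3.14044319e+00, -8.13910340e-05,  4.54821892e-01]), 'wrist_force': array([ 0.15721941, -0.5077698 , -0.06978081]), 'moment': array([ 0.01871937, -0.01047644,  0.00974937]), 'finger_gap': 94.48175093997234}
scene {'intrinsics': array([[442.79289719,   0.        , 316.56190163],
       [  0.        , 442.79289719, 234.71985049],
       [  0.        ,   0.        ,   1.        ]]), 'camera_from_world': array([[-9.90420313e-01, -1.37050919e-01, -1.68715284e-02,
         5.90541361e+02],
       [ 9.16162330e-02, -7.43611771e-01,  6.62305065e-01,
        -1.59485505e+02],
       [-1.03315385e-01,  6.54414684e-01,  
[... 503 characters left out ...]
8.73676088e-02,  1.15609495e-02,  9.96109053e-01,
        -8.88617612e+02],
       [ 0.00000000e+00,  0.00000000e+00,  0.00000000e+00,
         1.00000000e+00]])}
wrist {'intrinsics': array([[371.64829954,   0.        , 320.85262127],
       [  0.        , 371.64829954, 247.08405666],
       [  0.        ,   0.        ,   1.        ]]), 'tool_from_camera': array([[ 5.30365444e-04,  9.72588783e-01,  2.32531242e-01,
         6.65231722e+01],
       [ 9.99999767e-01, -4.15781439e-04, -5.41780775e-04,
        -1.34814840e-01],
       [-4.30247730e-04,  2.32531475e-01, -9.72588776e-01,
        -1.80676576e+02],
       [ 0.00000000e+00,  0.00000000e+00,  0.00000000e+00,
         1.00000000e+00]])}
```

View pics/scene0.png

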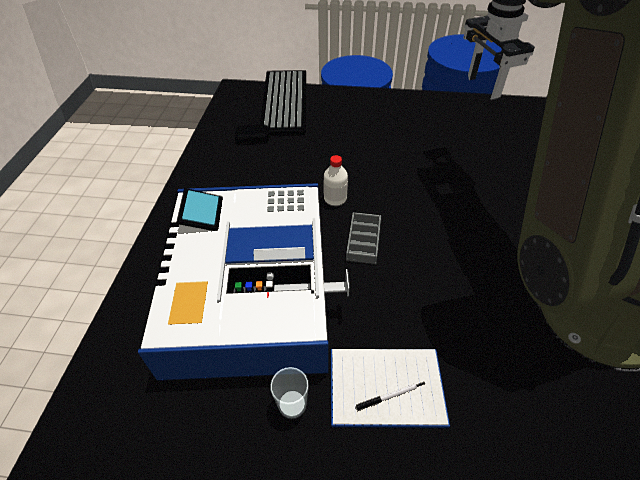

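View pics/top0.png

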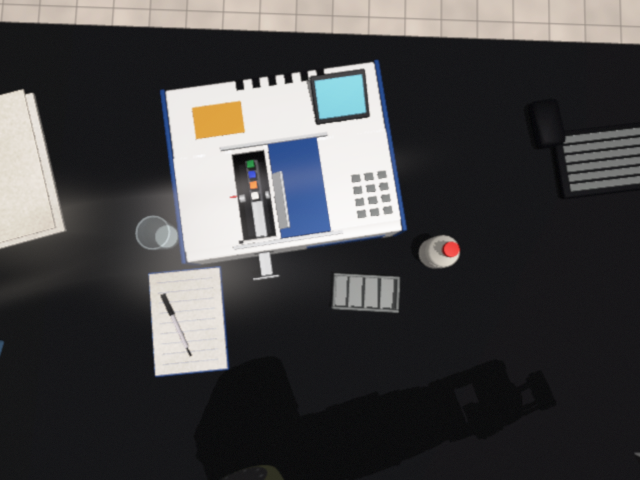

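View pics/wrist0.png

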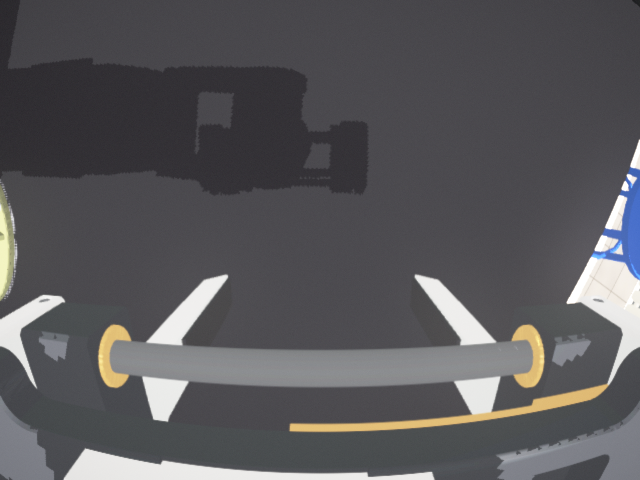

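The scene view shows caps at about (237..270, 285) px. The top view shows, from the front: white, amber (253,184), blue (252,174), green (251,163), so amber looks to be in the 2nd pocket. I'll zoom in and measure.

```bash
cat > h.py <<'E'
import numpy as np,cv2
from cell import manip
def ray(n,u,v,info=None):
    i=info or manip.camera_info(n);K=i["intrinsics"];T=i["camera_from_world"]
    d=np.array([(u-K[0,2])/K[0,0],-(v-K[1,2])/K[1,1],-1.]);R=T[:3,:3]
    return -R.T@T[:3,3],R.T@d
def onz(n,u,v,z):
    o,d=ray(n,u,v);return o+d*(z-o[2])/d[2]
def dep(n,u,v,D):
    o,d=ray(n,u,v);return o+d*D[int(v),int(u)]
def proj(n,p):
    i=manip.camera_info(n);K=i["intrinsics"];T=i["camera_from_world"]
    c=T[:3,:3]@np.asarray(p,float)+T[:3,3]
    return K[0,0]*c[0]/-c[2]+K[0,2], K[1,1]*c[1]/c[2]+K[1,2]
def meet(rs):
    A=np.zeros((3,3));b=np.zeros(3)
    for o,d in rs:
        d=d/np.linalg.norm(d);P=np.eye(3)-np.outer(d,d);A+=P;b+=P@o
    p=np.linalg.solve(A,b);return p,[np.linalg.norm(np.cross(p-o,d/np.linalg.norm(d))) for o,d in rs]
E
python3 - <<'E'
import cv2
a=cv2.imread("pics/top0.png");b=cv2.imread("pics/scene0.png")
cv2.imwrite("pics/topz.png",cv2.resize(a[120:290,150:340],(760,680))[:600])
cv2.imwrite("pics/topz.png",cv2.resize(a[135:285,160:350],(760,600),interpolation=cv2.INTER_CUBIC))
cv2.imwrite("pics/scenez.png",cv2.resize(b[210:330,200:360],(800,600),interpolation=cv2.INTER_CUBIC))
E
```

```text
(no output)
```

View pics/topz.png

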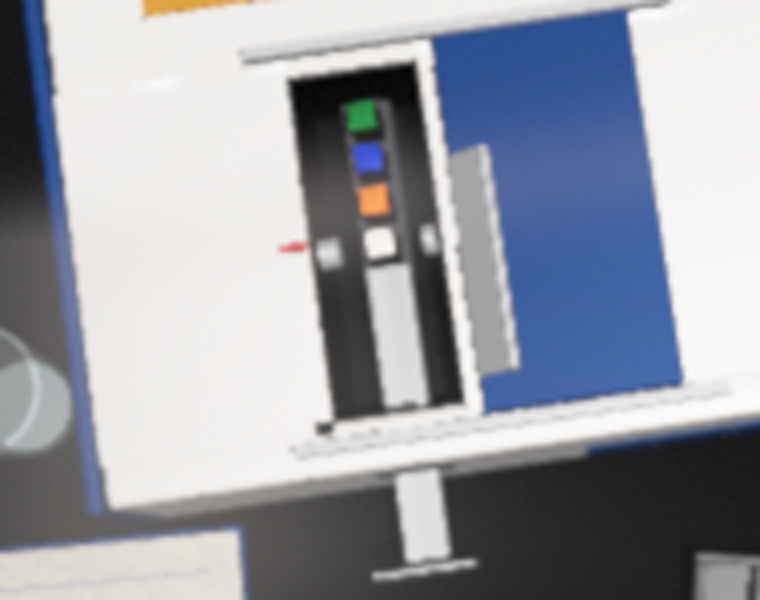

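View pics/scenez.png

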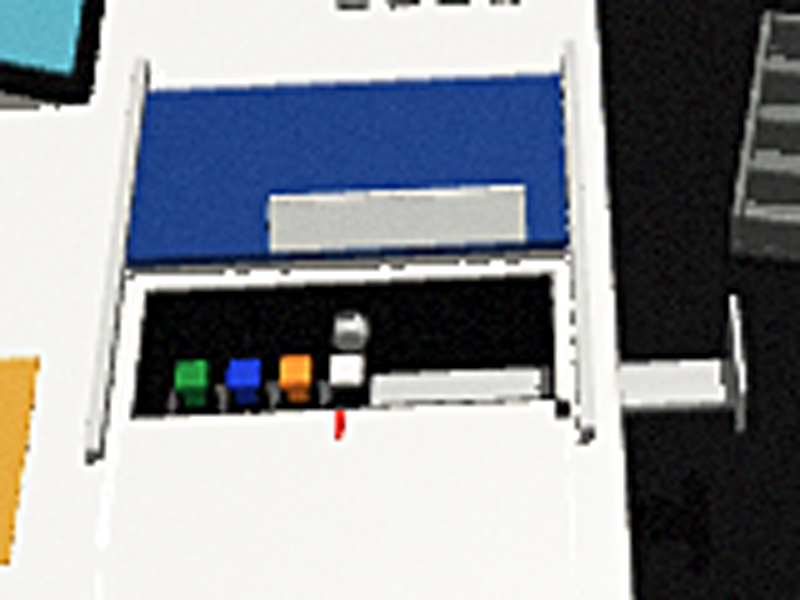

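```bash
python3 - <<'E'
from h import *
D={n:np.load(f"pics/{n}0.npy") for n in("top","scene")}
t=lambda U,V:((U+.5)/4-.5+160,(V+.5)/4-.5+135)
s=lambda U,V:((U+.5)/5-.5+200,(V+.5)/5-.5+210)
pts={"lipL":((375,576),(740,428),105),"lipR":((477,563),(734,297),105),
"clB":((488,146),(268,197),138),"clF":((518,368),(523,185),138),
"covBL":((432,38),(128,263),126),"covFL":((483,412),(568,247),126),"covBR":((630,10),(147,92),126),"covFR":((680,380),(560,76),126),
"amber":((374,201),(296,372),100),"white":((381,244),(347,366),100),"blue":((369,158),(243,376),100),"green":((363,116),(191,379),100)}
P={}
for k,(a,b,z) in pts.items():
    a=t(*a);b=s(*b);p,r=meet([ray("top",*a),ray("scene",*b)])
    P[k]=onz("top",*a,z);print(k,p.round(1),np.round(r,1),"| top@z",P[k].round(1)[:2],"scene@z",onz("scene",*b,z).round(1)[:2],"depT",dep("top",*np.round(a),D["top"]).round(0))
def ang(a,b):
    d=P[a]-P[b];return np.arctan2(d[1],d[0]),np.linalg.norm(d)
for a,b in [("covBL","covFL"),("covBR","covFR"),("covFL","covFR"),("covBL","covBR"),("clB","clF"),("green","white"),("lipL","lipR")]:print(a,b,ang(a,b))
E
```

```text
lipL [523.1  83.6  87.1] [0. 0.] | top@z [523.1  81.2] scene@z [522.6  95.6] depT [522.  82. 104.]
lipR [530.3  35.6 106. ] [0.2 0.2] | top@z [530.2  35.7] scene@z [530.5  34.9] depT [531.  37.  82.]
clB [713.4  34.8 139.1] [0.3 0.3] | top@z [713.3  34.9] scene@z [714.   33.9] depT [716.  35. 128.]
clF [615.3  18.1 141.1] [0.3 0.3] | top@z [615.3  18.3] scene@z [616.1  15.6] depT [616.  19. 126.]
covBL [764.8  62.8 125. ] [0.2 0.2] | top@z [764.7  62.7] scene@z [764.1  63.5] depT [765.  62. 127.]
covFL [596.4  33.8 125.1] [0.3 0.3] | top@z [596.6  33.8] scene@z [595.9  34.6] depT [597.  35. 116.]
covBR [781.1 -25.9 124.7] [0.2 0.2] | top@z [780.5 -25.9] scene@z [780.8 -24.8] depT [784. -26. 117.]
covFR [612.5 -52.9 127.9] [0.7 0.7] | top@z [613.4 -52.9] scene@z [612.1 -54.6] depT [614. -54. 116.]
amber [694.6  89.1 101.5] [0. 0.] | top@z [694.9  89.3] scene@z [694.9  88.1] depT [695.  90.  99.]
white [674.8  85.  103. ] [0.4 0.4] | top@z [675.   85.3] scene@z [675.9  82.9] depT [674.  85. 100.]
blue [714.9  92.5  99.9] [0. 0.] | top@z [714.9  92.5] scene@z [714.8  92.5] depT [715.  92. 103.]
green [734.6  96.1  99.5] [0. 0.] | top@z [734.6  96. ] scene@z [734.4  96.4] depT [733.  96. 102.]
covBL covFL (np.float64(0.17026675449246706), np.float64(170.57525430166598))
covBR covFR (np.float64(0.15995180238113357), np.float64(169.25217267855172))
covFL covFR (np.float64(1.7619826090268802), np.float64(88.29354455077755))
covBL covBR (np.float64(1.7467821791015201), np.float64(90.02149476003397))
clB clF (np.float64(0.16721848219291935), np.float64(99.44210352072679))
green white (np.float64(0.17794645356942107), np.float64(60.52660382211275))
lipL lipR (np.float64(1.7254661912353035), np.float64(46.120143132120006))
```

Measured: instrument yaw ≈ 0.172 rad, origin ≈ (739.4, 35.5) mm. All heights agree with the text to about 3 mm except lipL: its scene end point gives z = 87, because I picked the lower corner there. The lip mid point from the white cap and yaw, (527.1, 59.5), matches the direct reading of (526.7, 58.5). Next I'll shut the fingers and hover behind the lip.

play_rows(commands=[{"wz": 8.1, "grip": 0}, {"wz": 8.1, "grip": 0}, {"x": 0.0286, "y": -0.0363, "grip": 0}, {"x": 0.0286, "y": -0.0363, "grip": 0}, {"x": 0.0286, "y": -0.0363, "grip": 0}, {"x": 0.0286, "y": -0.0363, "grip": 0}, {"x": 0.0286, "y": -0.0363, "grip": 0}, {"x": 0.0286, "y": -0.0363, "grip": 0}, {"x": 0.0286, "y": -0.0363, "grip": 0}, {"x": 0.0286, "y": -0.0363, "grip": 0}, {"x": 0.0286, "y": -0.0363, "grip": 0}, {"x": 0.0286, "y": -0.0363, "grip": 0}, {"x": 0.0286, "y": -0.0363, "grip": 0}, {"x": 0.0286, "y": -0.0363, "grip": 0}, {"x": 0.0286, "y": -0.0363, "grip": 0}, {"x": 0.0286, "y": -0.0363, "grip": 0}, {"grip": 0}, {"grip": 0}], squeeze=10)

```text
$.commands[0]: bad value
```

play_rows(commands=[{"x": 0.0, "y": 0.0, "z": 0.0, "wx": 0.0, "wy": 0.0, "wz": 8.1, "grip": 0.0}, {"x": 0.0, "y": 0.0, "z": 0.0, "wx": 0.0, "wy": 0.0, "wz": 8.1, "grip": 0.0}], squeeze=10)

```text
clock: 0.4
eef_pos: [241.5, -494.0, 205.2]
eef_rot: [-3.141, 0.0, 0.167]
wrist_force: [-0.1, 0.1, 0.5]
finger_gap: 77.1
```

play_rows(commands=[{"x": 0.0286, "y": -0.0363, "z": 0, "wx": 0, "wy": 0, "wz": 0, "grip": 0}, {"x": 0.0286, "y": -0.0363, "z": 0, "wx": 0, "wy": 0, "wz": 0, "grip": 0}, {"x": 0.0286, "y": -0.0363, "z": 0, "wx": 0, "wy": 0, "wz": 0, "grip": 0}, {"x": 0.0286, "y": -0.0363, "z": 0, "wx": 0, "wy": 0, "wz": 0, "grip": 0}, {"x": 0.0286, "y": -0.0363, "z": 0, "wx": 0, "wy": 0, "wz": 0, "grip": 0}, {"x": 0.0286, "y": -0.0363, "z": 0, "wx": 0, "wy": 0, "wz": 0, "grip": 0}, {"x": 0.0286, "y": -0.0363, "z": 0, "wx": 0, "wy": 0, "wz": 0, "grip": 0}, {"x": 0.0286, "y": -0.0363, "z": 0, "wx": 0, "wy": 0, "wz": 0, "grip": 0}, {"x": 0.0286, "y": -0.0363, "z": 0, "wx": 0, "wy": 0, "wz": 0, "grip": 0}, {"x": 0.0286, "y": -0.0363, "z": 0, "wx": 0, "wy": 0, "wz": 0, "grip": 0}, {"x": 0.0286, "y": -0.0363, "z": 0, "wx": 0, "wy": 0, "wz": 0, "grip": 0}, {"x": 0.0286, "y": -0.0363, "z": 0, "wx": 0, "wy": 0, "wz": 0, "grip": 0}, {"x": 0.0286, "y": -0.0363, "z": 0, "wx": 0, "wy": 0, "wz": 0, "grip": 0}, {"x": 0.0286, "y": -0.0363, "z": 0, "wx": 0, "wy": 0, "wz": 0, "grip": 0}, {"x": 0, "y": 0, "z": 0, "wx": 0, "wy": 0, "wz": 0, "grip": 0}, {"x": 0, "y": 0, "z": 0, "wx": 0, "wy": 0, "wz": 0, "grip": 0}])

```text
clock: 2.4
eef_pos: [548.7, 74.8, 205.1]
eef_rot: [3.142, 0.001, 0.172]
wrist_force: [-1.1, -0.7, -0.6]
finger_gap: 0.4
```

play_rows(commands=[{"x": -0.002, "y": 0.0113, "z": 0.03, "wx": 0, "wy": 0, "wz": 0, "grip": 0}, {"x": 0, "y": 0, "z": 0, "wx": 0, "wy": 0, "wz": 0, "grip": 0}, {"x": 0, "y": 0, "z": 0, "wx": 0, "wy": 0, "wz": 0, "grip": 0}])

```text
clock: 2.78
eef_pos: [549.2, 63.3, 176.6]
eef_rot: [3.142, -0.001, 0.171]
wrist_force: [-0.9, -0.1, 0.5]
finger_gap: 0.7
```

```bash
python3 - <<'E'
from h import *
s=manip.read_state();print(s["eef_pos"],s["eef_rot"])
im,d=manip.camera("wrist");cv2.imwrite("pics/w1.png",im[:,:,::-1])
im,d=manip.camera("scene");cv2.imwrite("pics/s1.png",cv2.resize(im[180:330,200:400,::-1],(800,600),interpolation=cv2.INTER_CUBIC))
E
```

```text
[549.24808832  63.28254684 176.58978975] [ 3.14151069e+00 -1.04677469e-03  1.71058892e-01]
```

View pics/w1.png

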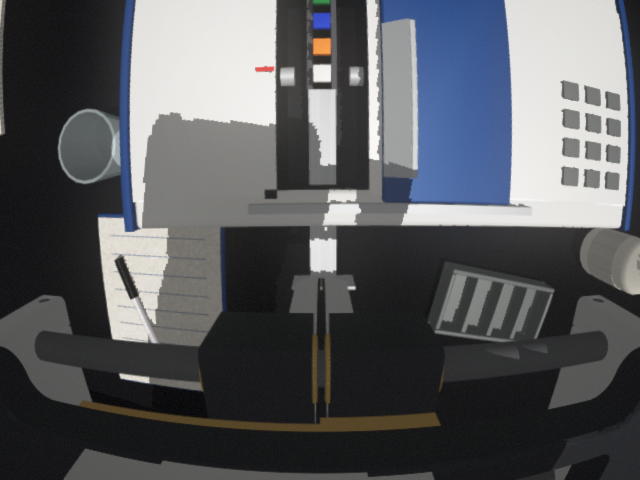

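View pics/s1.png

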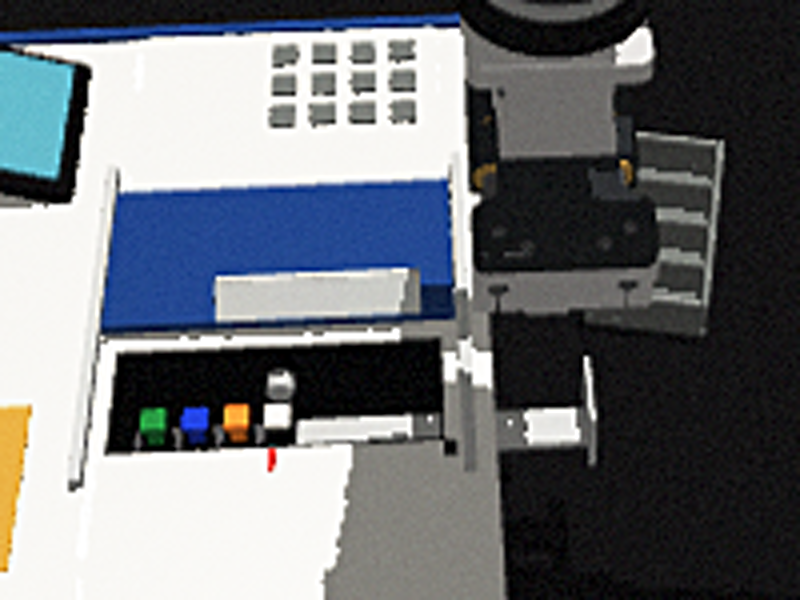

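Wrist view: amber cap at (322,46) is next behind white (322,73), with the fingers at (322,290) centred over the bar. Descending behind the lip.

play_rows(commands=[{"x": 0, "y": 0, "z": 0.017, "wx": 0, "wy": 0, "wz": 0, "grip": 0}, {"x": 0, "y": 0, "z": 0.017, "wx": 0, "wy": 0, "wz": 0, "grip": 0}, {"x": 0, "y": 0, "z": 0.017, "wx": 0, "wy": 0, "wz": 0, "grip": 0}, {"x": 0, "y": 0, "z": 0.017, "wx": 0, "wy": 0, "wz": 0, "grip": 0}, {"x": 0, "y": 0, "z": 0.017, "wx": 0, "wy": 0, "wz": 0, "grip": 0}, {"x": 0, "y": 0, "z": 0, "wx": 0, "wy": 0, "wz": 0, "grip": 0}, {"x": 0, "y": 0, "z": 0, "wx": 0, "wy": 0, "wz": 0, "grip": 0}])

```text
clock: 3.75
eef_pos: [549.3, 63.7, 90.9]
eef_rot: [3.142, -0.001, 0.172]
wrist_force: [0.5, 0.3, 0.7]
finger_gap: 0.6
```

```bash
python3 - <<'E'
from h import *
s=manip.read_state();print(s["eef_pos"],s["eef_rot"],s["wrist_force"])
im,d=manip.camera("scene");cv2.imwrite("pics/s2.png",cv2.resize(im[180:330,200:400,::-1],(800,600),interpolation=cv2.INTER_CUBIC))
E
```

```text
[549.34496911  63.70565618  90.85771236] [ 3.14151715e+00 -6.59677353e-04  1.72017751e-01] [0.53871595 0.32217023 0.73367492]
```

View pics/s2.png

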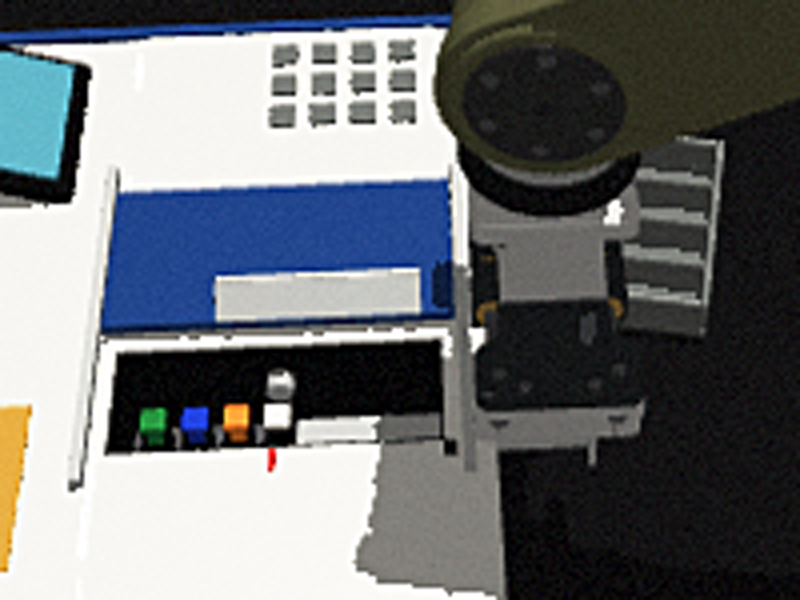

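Fingers are behind the lip with no contact, and the caps are unmoved. Drawing slowly, first 20 mm.

play_rows(commands=[{"x": -0.004, "y": 0, "z": 0, "wx": 0, "wy": 0, "wz": 0, "grip": 0}, {"x": -0.004, "y": 0, "z": 0, "wx": 0, "wy": 0, "wz": 0, "grip": 0}, {"x": -0.003, "y": 0, "z": 0, "wx": 0, "wy": 0, "wz": 0, "grip": 0}, {"x": -0.003, "y": 0, "z": 0, "wx": 0, "wy": 0, "wz": 0, "grip": 0}, {"x": -0.003, "y": 0, "z": 0, "wx": 0, "wy": 0, "wz": 0, "grip": 0}, {"x": -0.003, "y": 0, "z": 0, "wx": 0, "wy": 0, "wz": 0, "grip": 0}, {"x": 0, "y": 0, "z": 0, "wx": 0, "wy": 0, "wz": 0, "grip": 0}, {"x": 0, "y": 0, "z": 0, "wx": 0, "wy": 0, "wz": 0, "grip": 0}])

```text
clock: 4.8
eef_pos: [529.1, 60.2, 90.4]
eef_rot: [-3.142, 0.001, 0.172]
wrist_force: [0.3, -0.3, 0.1]
finger_gap: 0.4
```

```bash
cat > caps.py <<'E'
from h import *
import sys
def caps(n):
    im,d=manip.camera(n);cv2.imwrite(f"pics/{sys.argv[1]}_{n}.png",im[:,:,::-1])
    hsv=cv2.cvtColor(im,cv2.COLOR_RGB2HSV);out={}
    o=np.array([739.4,35.5,0]);c,s=np.cos(.172),np.sin(.172)
    u,v=map(int,proj(n,[700,89,100]))
    for k,(a,b) in dict(amber=(8,22),green=(45,80),blue=(110,130)).items():
        m=((hsv[...,0]>=a)&(hsv[...,0]<=b)&(hsv[...,1]>130)&(hsv[...,2]>60)).astype(np.uint8)
        w=np.zeros_like(m)
        poly=[proj(n,[o[0]+c*x-s*y,o[1]+s*x+c*y,100]) for x,y in((-100,48),(20,48),(20,72),(-100,72))]
        cv2.fillPoly(w,[np.int32(poly)],1);m&=w
        ys,xs=np.nonzero(m)
        if len(xs)<5: continue
        p=onz(n,xs.mean(),ys.mean(),100 if n=="top" else 98)-o
        out[k]=(len(xs),round(c*p[0]+s*p[1],1),round(-s*p[0]+c*p[1],1))
    return out
for n in("top","scene"):print(n,caps(n))
s=manip.read_state();print(s["clock"],s["eef_pos"].round(1),s["wrist_force"].round(1))
E
python3 caps.py a
```

```text
top {'amber': (48, np.float64(-42.3), np.float64(60.7)), 'green': (42, np.float64(-2.2), np.float64(60.7)), 'blue': (41, np.float64(-21.9), np.float64(60.7))}
scene {'amber': (55, np.float64(-42.9), np.float64(59.8)), 'green': (45, np.float64(-3.0), np.float64(59.6)), 'blue': (48, np.float64(-22.5), np.float64(58.8))}
4.9 [529.1  60.3  90.3] [ 0.5  0.2 -0.1]
```

```bash
cat > base.py <<'E'
import sys; sys.argv=["x","tmp"]
import h
from cell import manip
src=open("caps.py").read().split("for n in(\"top\"")[0]
exec(src)
class M: pass
real=manip
for n in("top","scene"):
    img=cv2.imread(f"pics/{n}0.png")[:,:,::-1].copy()
    class F:
        def camera(self,n): return img,None
        def __getattr__(self,a): return getattr(real,a)
    globals()["manip"]=F()
    print(n,caps(n))
E
python3 base.py
```

```text
top {'amber': (48, np.float64(-34.2), np.float64(60.8)), 'green': (53, np.float64(5.9), np.float64(61.0)), 'blue': (48, np.float64(-14.0), np.float64(60.7))}
scene {'amber': (56, np.float64(-34.6), np.float64(59.7)), 'green': (46, np.float64(5.9), np.float64(59.3)), 'blue': (49, np.float64(-14.2), np.float64(59.8))}
```

The cap displacement is 8.2 mm (all three caps, both views), so 11.8 mm remain.

play_rows(commands=[{"x": -0.003, "y": 0, "z": 0, "wx": 0, "wy": 0, "wz": 0, "grip": 0}, {"x": -0.003, "y": 0, "z": 0, "wx": 0, "wy": 0, "wz": 0, "grip": 0}, {"x": -0.003, "y": 0, "z": 0, "wx": 0, "wy": 0, "wz": 0, "grip": 0}, {"x": -0.0028, "y": 0, "z": 0, "wx": 0, "wy": 0, "wz": 0, "grip": 0}, {"x": 0, "y": 0, "z": 0, "wx": 0, "wy": 0, "wz": 0, "grip": 0}, {"x": 0, "y": 0, "z": 0, "wx": 0, "wy": 0, "wz": 0, "grip": 0}, {"x": 0, "y": 0, "z": 0, "wx": 0, "wy": 0, "wz": 0, "grip": 0}])

```text
clock: 5.78
eef_pos: [517.6, 58.2, 90.4]
eef_rot: [-3.142, 0.0, 0.172]
wrist_force: [-0.1, -0.7, -0.5]
finger_gap: 0.5
```

```bash
python3 caps.py b
```

```text
top {'amber': (52, np.float64(-55.2), np.float64(60.5)), 'green': (21, np.float64(-13.1), np.float64(60.6)), 'blue': (31, np.float64(-34.4), np.float64(60.5))}
scene {'amber': (55, np.float64(-54.5), np.float64(60.2)), 'green': (41, np.float64(-14.7), np.float64(59.3)), 'blue': (55, np.float64(-34.9), np.float64(59.4))}
5.875 [517.7  58.2  90.4] [ 0.2  0.8 -0.8]
```

The draw now reads 19.9 to 21.0 mm across the caps and both views. I'll back off the lip, rise and move to the cover.

play_rows(commands=[{"x": 0.006, "y": 0, "z": 0, "wx": 0, "wy": 0, "wz": 0, "grip": 0}, {"x": 0.006, "y": 0, "z": 0, "wx": 0, "wy": 0, "wz": 0, "grip": 0}, {"x": 0, "y": 0, "z": 0.0, "wx": 0, "wy": 0, "wz": 0, "grip": 0}, {"x": 0, "y": 0, "z": -0.03, "wx": 0, "wy": 0, "wz": 0, "grip": 0}, {"x": 0, "y": 0, "z": -0.03, "wx": 0, "wy": 0, "wz": 0, "grip": 0}, {"x": 0, "y": 0, "z": -0.03, "wx": 0, "wy": 0, "wz": 0, "grip": 0}, {"x": 0, "y": 0, "z": 0, "wx": 0, "wy": 0, "wz": 0, "grip": 0}, {"x": 0, "y": 0.0405, "z": 0, "wx": 0, "wy": 0, "wz": 0, "grip": 0}, {"x": 0, "y": 0.0405, "z": 0, "wx": 0, "wy": 0, "wz": 0, "grip": 0}, {"x": 0.042, "y": 0, "z": 0, "wx": 0, "wy": 0, "wz": 0, "grip": 0}, {"x": 0.042, "y": 0, "z": 0, "wx": 0, "wy": 0, "wz": 0, "grip": 0}, {"x": 0.042, "y": 0, "z": 0, "wx": 0, "wy": 0, "wz": 0, "grip": 0}, {"x": 0, "y": 0, "z": 0, "wx": 0, "wy": 0, "wz": 0, "grip": 0}, {"x": 0, "y": 0, "z": 0, "wx": 0, "wy": 0, "wz": 0, "grip": 0}])

```text
clock: 7.62
eef_pos: [666.8, 2.0, 179.3]
eef_rot: [-3.141, 0.002, 0.172]
wrist_force: [0.0, -0.1, -0.3]
finger_gap: 0.4
```

```bash
python3 caps.py c; python3 - <<'E'
import cv2
from cell import manip
a=cv2.imread("pics/c_top.png");b=cv2.imread("pics/c_scene.png")
cv2.imwrite("pics/c_scenez.png",cv2.resize(b[180:330,200:400],(800,600),interpolation=cv2.INTER_CUBIC))
im,d=manip.camera("wrist");cv2.imwrite("pics/w2.png",im[:,:,::-1])
E
```

```text
top {}
scene {'amber': (55, np.float64(-54.5), np.float64(60.2)), 'green': (42, np.float64(-14.8), np.float64(59.6)), 'blue': (50, np.float64(-34.6), np.float64(59.8))}
7.725 [666.8   1.9 180.5] [-0.2 -0.2  0.6]
```

View pics/c_scenez.png

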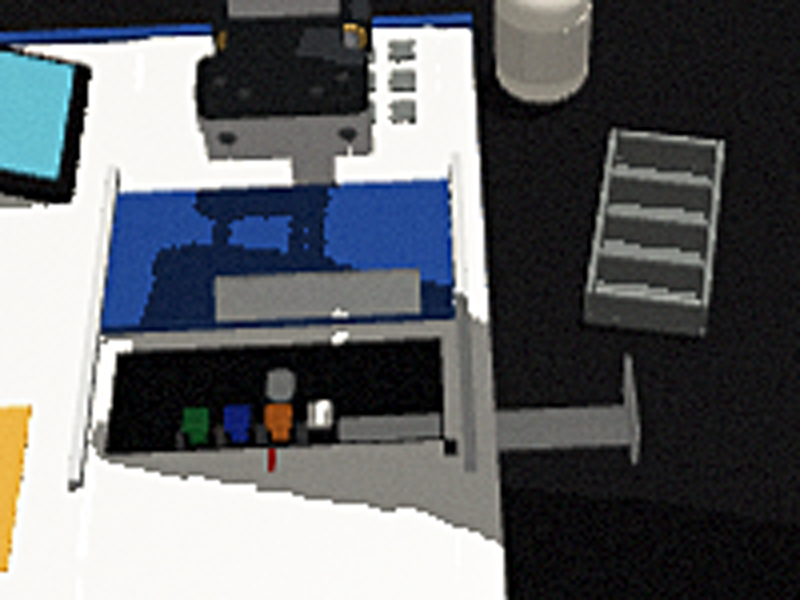

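View pics/w2.png

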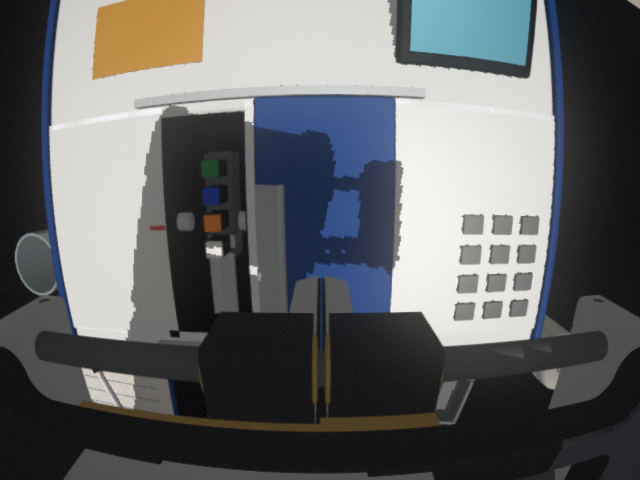

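Scene view: amber (278,420) now stands where white (278,418) stood, level with the red line at (271,458). In the wrist view it is in line with the snouts (185,221) and (243,220). The fingertip (320,280) is right of the cover lip. Descending beside the lip.

play_rows(commands=[{"x": 0, "y": 0, "z": 0.016, "wx": 0, "wy": 0, "wz": 0, "grip": 0}, {"x": 0, "y": 0, "z": 0.016, "wx": 0, "wy": 0, "wz": 0, "grip": 0}, {"x": 0, "y": 0, "z": 0.01, "wx": 0, "wy": 0, "wz": 0, "grip": 0}, {"x": 0, "y": 0, "z": 0.006, "wx": 0, "wy": 0, "wz": 0, "grip": 0}, {"x": 0, "y": 0, "z": 0, "wx": 0, "wy": 0, "wz": 0, "grip": 0}, {"x": 0, "y": 0, "z": 0, "wx": 0, "wy": 0, "wz": 0, "grip": 0}])

```text
clock: 8.52
eef_pos: [667.8, 2.1, 132.9]
eef_rot: [3.141, -0.001, 0.172]
wrist_force: [-0.0, -0.0, -0.2]
finger_gap: 0.4
```

play_rows(commands=[{"x": 0, "y": 0, "z": 0.002, "wx": 0, "wy": 0, "wz": 0, "grip": 0}, {"x": 0, "y": -0.005, "z": 0, "wx": 0, "wy": 0, "wz": 0, "grip": 0}, {"x": 0, "y": -0.005, "z": 0, "wx": 0, "wy": 0, "wz": 0, "grip": 0}, {"x": 0, "y": -0.005, "z": 0, "wx": 0, "wy": 0, "wz": 0, "grip": 0}, {"x": 0, "y": -0.005, "z": 0, "wx": 0, "wy": 0, "wz": 0, "grip": 0}, {"x": 0, "y": -0.005, "z": 0, "wx": 0, "wy": 0, "wz": 0, "grip": 0}, {"x": 0, "y": -0.005, "z": 0, "wx": 0, "wy": 0, "wz": 0, "grip": 0}, {"x": 0, "y": -0.005, "z": 0, "wx": 0, "wy": 0, "wz": 0, "grip": 0}, {"x": 0, "y": -0.005, "z": 0, "wx": 0, "wy": 0, "wz": 0, "grip": 0}, {"x": 0, "y": 0, "z": 0, "wx": 0, "wy": 0, "wz": 0, "grip": 0}])

```text
clock: 9.78
eef_pos: [660.6, 42.1, 130.5]
eef_rot: [-3.141, -0.0, 0.173]
wrist_force: [0.2, -0.3, -0.1]
finger_gap: 0.7
```

```bash
python3 caps.py d; python3 - <<'E'
import cv2
b=cv2.imread("pics/d_scene.png")
cv2.imwrite("pics/d_scenez.png",cv2.resize(b[180:330,200:400],(800,600),interpolation=cv2.INTER_CUBIC))
E
```

```text
top {}
scene {'amber': (55, np.float64(-54.5), np.float64(60.2)), 'green': (41, np.float64(-14.8), np.float64(59.7)), 'blue': (50, np.float64(-34.6), np.float64(59.8))}
9.875 [660.7  41.8 130.4] [-0.9 -0.6 -0.2]
```

View pics/d_scenez.png

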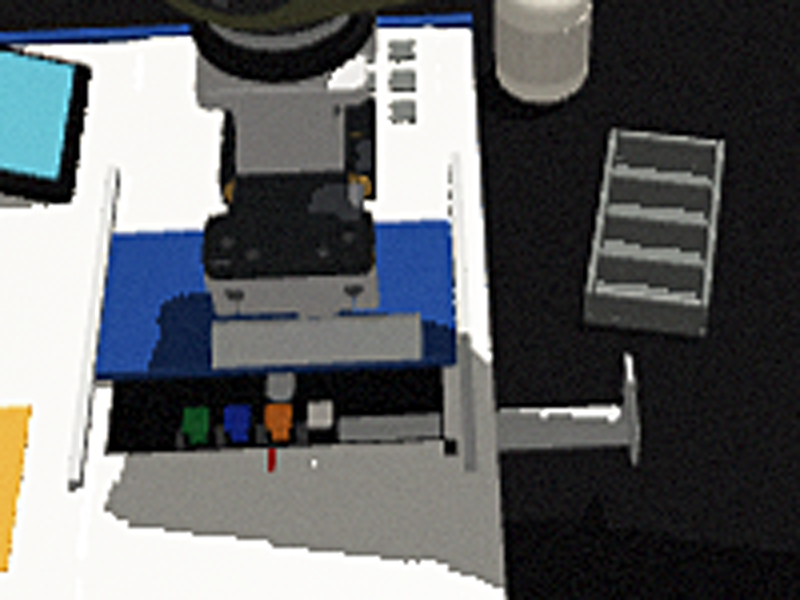

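The cover's leading edge moved from row 325 to 375 in the crop (~28 mm); continuing.

play_rows(commands=[{"x": 0, "y": -0.005, "z": 0, "wx": 0, "wy": 0, "wz": 0, "grip": 0}, {"x": 0, "y": -0.005, "z": 0, "wx": 0, "wy": 0, "wz": 0, "grip": 0}, {"x": 0, "y": -0.005, "z": 0, "wx": 0, "wy": 0, "wz": 0, "grip": 0}, {"x": 0, "y": -0.005, "z": 0, "wx": 0, "wy": 0, "wz": 0, "grip": 0}, {"x": 0, "y": -0.005, "z": 0, "wx": 0, "wy": 0, "wz": 0, "grip": 0}, {"x": 0, "y": -0.005, "z": 0, "wx": 0, "wy": 0, "wz": 0, "grip": 0}, {"x": 0, "y": -0.004, "z": 0, "wx": 0, "wy": 0, "wz": 0, "grip": 0}, {"x": 0, "y": -0.003, "z": 0, "wx": 0, "wy": 0, "wz": 0, "grip": 0}, {"x": 0, "y": 0, "z": 0, "wx": 0, "wy": 0, "wz": 0, "grip": 0}])

```text
clock: 11.0
eef_pos: [654.3, 78.3, 130.5]
eef_rot: [-3.141, -0.0, 0.172]
wrist_force: [-0.2, -0.7, 0.3]
finger_gap: -0.1
```

```bash
python3 caps.py e; python3 - <<'E'
import cv2
b=cv2.imread("pics/e_scene.png")
cv2.imwrite("pics/e_scenez.png",cv2.resize(b[180:330,200:400],(800,600),interpolation=cv2.INTER_CUBIC))
E
```

```text
top {}
scene {'blue': (207, np.float64(-4.8), np.float64(58.2))}
11.1 [654.4  78.2 130.5] [0.2 0.6 0.4]
```

View pics/e_scenez.png

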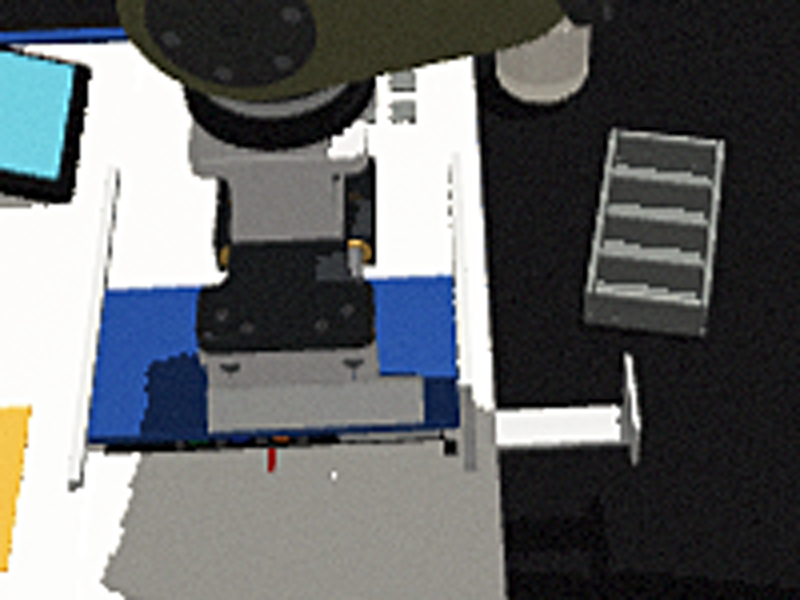

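play_rows(commands=[{"x": 0, "y": -0.002, "z": 0, "wx": 0, "wy": 0, "wz": 0, "grip": 0}, {"x": 0, "y": -0.002, "z": 0, "wx": 0, "wy": 0, "wz": 0, "grip": 0}, {"x": 0, "y": -0.002, "z": 0, "wx": 0, "wy": 0, "wz": 0, "grip": 0}, {"x": 0, "y": -0.002, "z": 0, "wx": 0, "wy": 0, "wz": 0, "grip": 0}, {"x": 0, "y": 0, "z": 0, "wx": 0, "wy": 0, "wz": 0, "grip": 0}])

```text
clock: 11.72
eef_pos: [653.0, 86.0, 130.5]
eef_rot: [-3.141, -0.0, 0.172]
wrist_force: [-0.4, -1.2, 0.2]
finger_gap: 0.3
```

play_rows(commands=[{"x": 0, "y": -0.002, "z": 0, "wx": 0, "wy": 0, "wz": 0, "grip": 0}, {"x": 0, "y": -0.002, "z": 0, "wx": 0, "wy": 0, "wz": 0, "grip": 0}, {"x": 0, "y": 0, "z": 0, "wx": 0, "wy": 0, "wz": 0, "grip": 0}])

```text
clock: 12.1
eef_pos: [652.3, 90.0, 130.5]
eef_rot: [-3.141, -0.0, 0.172]
wrist_force: [-0.1, -0.7, 0.8]
finger_gap: 0.3
```

play_rows(commands=[{"x": 0, "y": -0.002, "z": 0, "wx": 0, "wy": 0, "wz": 0, "grip": 0}, {"x": 0, "y": -0.002, "z": 0, "wx": 0, "wy": 0, "wz": 0, "grip": 0}, {"x": 0, "y": 0, "z": 0, "wx": 0, "wy": 0, "wz": 0, "grip": 0}])

```text
clock: 12.48
eef_pos: [651.6, 93.9, 130.4]
eef_rot: [-3.141, 0.0, 0.172]
wrist_force: [0.7, -0.9, -1.0]
finger_gap: 0.4
```

```bash
python3 caps.py f; python3 - <<'E'
import cv2
b=cv2.imread("pics/f_scene.png")
cv2.imwrite("pics/f_scenez.png",cv2.resize(b[180:330,200:400],(800,600),interpolation=cv2.INTER_CUBIC))
E
```

```text
top {}
scene {'blue': (167, np.float64(3.2), np.float64(58.1))}
12.575 [651.6  93.9 130.5] [-0.8 -0.4  0.2]
```

View pics/f_scenez.png

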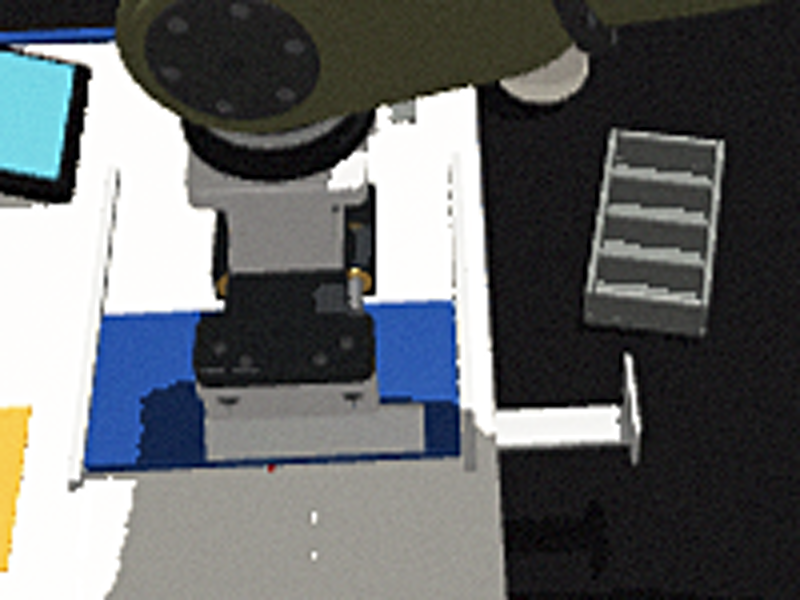

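No stop felt yet; the rails' ends are just beyond the edge. Continuing in small steps.

play_rows(commands=[{"x": 0, "y": -0.0015, "z": 0, "wx": 0, "wy": 0, "wz": 0, "grip": 0}, {"x": 0, "y": -0.0015, "z": 0, "wx": 0, "wy": 0, "wz": 0, "grip": 0}, {"x": 0, "y": 0, "z": 0, "wx": 0, "wy": 0, "wz": 0, "grip": 0}])

```text
clock: 12.95
eef_pos: [651.2, 96.4, 130.5]
eef_rot: [3.141, -0.0, 0.172]
wrist_force: [0.5, -4.4, 0.8]
finger_gap: 0.5
```

play_rows(commands=[{"x": 0, "y": -0.0015, "z": 0, "wx": 0, "wy": 0, "wz": 0, "grip": 0}, {"x": 0, "y": -0.0015, "z": 0, "wx": 0, "wy": 0, "wz": 0, "grip": 0}, {"x": 0, "y": 0, "z": 0, "wx": 0, "wy": 0, "wz": 0, "grip": 0}])

```text
clock: 13.32
eef_pos: [651.1, 97.2, 130.8]
eef_rot: [3.138, -0.0, 0.171]
wrist_force: [2.0, -16.5, 1.3]
finger_gap: 0.6
```

Force rose to 16.5 N with the tip stalled: that's the stop. Backing off and retreating.

play_rows(commands=[{"x": 0, "y": 0.006, "z": 0, "wx": 0, "wy": 0, "wz": 0, "grip": 0}, {"x": 0, "y": 0.006, "z": 0, "wx": 0, "wy": 0, "wz": 0, "grip": 0}, {"x": 0, "y": 0, "z": 0, "wx": 0, "wy": 0, "wz": 0, "grip": 0}, {"x": 0, "y": 0, "z": -0.03, "wx": 0, "wy": 0, "wz": 0, "grip": 0}, {"x": 0, "y": 0, "z": -0.03, "wx": 0, "wy": 0, "wz": 0, "grip": 0}, {"x": 0, "y": 0, "z": -0.02, "wx": 0, "wy": 0, "wz": 0, "grip": 0}, {"x": 0, "y": 0.04, "z": 0, "wx": 0, "wy": 0, "wz": 0, "grip": 0}, {"x": 0, "y": 0.04, "z": 0, "wx": 0, "wy": 0, "wz": 0, "grip": 0}, {"x": -0.02, "y": 0.04, "z": 0, "wx": 0, "wy": 0, "wz": 0, "grip": 0}, {"x": -0.02, "y": 0.04, "z": 0, "wx": 0, "wy": 0, "wz": 0, "grip": 0}, {"x": -0.02, "y": 0.04, "z": 0, "wx": 0, "wy": 0, "wz": 0, "grip": 0}, {"x": -0.02, "y": 0.04, "z": 0, "wx": 0, "wy": 0, "wz": 0, "grip": 0}, {"x": -0.02, "y": 0.04, "z": 0, "wx": 0, "wy": 0, "wz": 0, "grip": 0}, {"x": -0.02, "y": 0.04, "z": 0, "wx": 0, "wy": 0, "wz": 0, "grip": 0}, {"x": -0.02, "y": 0.04, "z": 0, "wx": 0, "wy": 0, "wz": 0, "grip": 0}, {"x": 0, "y": 0, "z": 0, "wx": 0, "wy": 0, "wz": 0, "grip": 0}, {"x": 0, "y": 0, "z": 0, "wx": 0, "wy": 0, "wz": 0, "grip": 0}])

```text
clock: 15.45
eef_pos: [576.6, -290.1, 210.4]
eef_rot: [-3.141, -0.0, 0.172]
wrist_force: [-1.1, 0.1, 0.4]
finger_gap: 0.6
```

```bash
python3 caps.py g; python3 - <<'E'
import cv2
a=cv2.imread("pics/g_top.png");b=cv2.imread("pics/g_scene.png")
cv2.imwrite("pics/g_topz.png",cv2.resize(a[135:285,160:350],(760,600),interpolation=cv2.INTER_CUBIC))
cv2.imwrite("pics/g_scenez.png",cv2.resize(b[180:330,200:400],(800,600),interpolation=cv2.INTER_CUBIC))
E
```

```text
top {'blue': (538, np.float64(-43.2), np.float64(60.6))}
scene {'blue': (382, np.float64(-24.5), np.float64(54.3))}
15.55 [ 576.9 -289.6  210.5] [0.5 0.3 0.3]
```

View pics/g_topz.png

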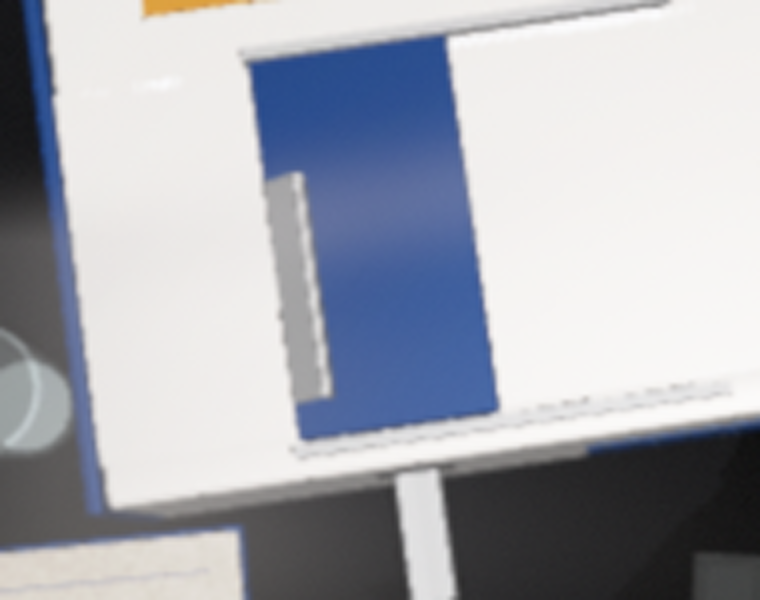

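View pics/g_scene.png

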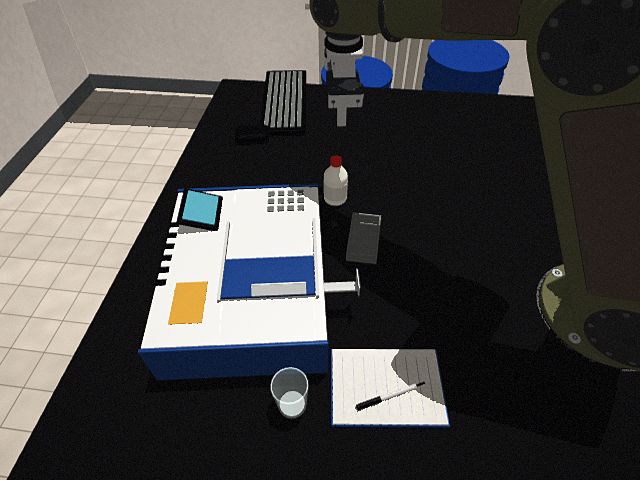

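The cover sits flush with the rail ends, and the bystanders are unmoved. I'll make one final numeric check of the slide lip and cover edge.

```bash
python3 - <<'E'
from h import *
o=np.array([739.4,35.5,0]);c,s=np.cos(.172),np.sin(.172)
def I(p):p=p-o;return np.round([c*p[0]+s*p[1],-s*p[0]+c*p[1]],1)
t=lambda U,V:((U+.5)/4-.5+160,(V+.5)/4-.5+135)
for U,V in((248,62),(300,440),(446,38),(497,410)):print("cover",I(onz("top",*t(U,V),126)))
def lip(n):
    a=cv2.imread(f"pics/{n}").astype(int).sum(2); 
    m=(a>250).astype(np.uint8)
    best=[]
    for x in np.arange(-250,-190,.5):
        v=[]
        for y in list(range(40,49))+list(range(72,81)):
            p=o+[c*x-s*y,s*x+c*y,105];u,w=proj("top",p)
            v.append(cv2.getRectSubPix(np.clip(a/3,0,255).astype(np.uint8),(1,1),(u,w))[0,0])
        best.append((np.mean(v),x))
    B=np.array(best);w=np.clip(B[:,0]-60,0,None);return (w*B[:,1]).sum()/w.sum(),B[B[:,0].argmax()]
print(lip("top0.png"),lip("g_top.png"))
E
```

```text
cover [ 30.2 105.5]
cover [-141.8  104.2]
cover [28.7 16.2]
cover [-141.    16.5]Traceback (most recent call last):
  File "<stdin>", line 17, in <module>
  File "<stdin>", line 13, in lip
  File "h.py", line 12, in proj
    i=manip.camera_info(n);K=i["intrinsics"];T=i["camera_from_world"]
ValueError: time passes only in moves, steps and waits
```

```bash
python3 - <<'E'
from h import *
i=manip.camera_info("top");K=i["intrinsics"];T=i["camera_from_world"]
o=np.array([739.4,35.5,0]);co,s=np.cos(.172),np.sin(.172)
def lip(n):
    a=cv2.imread(f"pics/{n}",0);r=[]
    for x in np.arange(-245,-195,.5):
        v=[]
        for y in list(range(40,48))+list(range(73,81)):
            q=T[:3,:3]@(o+[co*x-s*y,s*x+co*y,105])+T[:3,3]
            v.append(cv2.getRectSubPix(a,(1,1),(K[0,0]*q[0]/-q[2]+K[0,2],K[1,1]*q[1]/q[2]+K[1,2]))[0,0])
        r.append((np.mean(v),x))
    B=np.array(r);k=B[:,0].argmax();w=np.where(abs(B[:,1]-B[k,1])<4,np.clip(B[:,0]-50,0,None),0);return B[k],(w*B[:,1]).sum()/w.sum()
print(lip("top0.png"),lip("g_top.png"))
E
```

```text
(array([ 166.0625, -205.    ]), np.float64(-205.33830288744844)) (array([ 163.375, -225.5  ]), np.float64(-225.77733495588683))
```

The lip moved 20.4 mm (target 20 ± 3), and the cover spans y 15..105 at its stop. Handing in.

```bash
python3 -c "
from cell import manip
print(manip.sign_off())"
```

```text
the job is handed in; nothing more can be done
None
```

The filter slide is drawn out to the amber filter and the cover is shut. I handed the job in at about 15.6 s of the 45 s allowed; it gave no verdict.

- **Slide:** Amber was in the 2nd pocket, so the target was 20 mm. I hooked the shut fingertips behind the lip and drew it out. The lip moved 20.4 mm in the top view. The caps read 19.9 to 21.0 mm in the two views. The green cap read 19.0 in the top view, where it was partly hidden, so I left that one out. In the scene view amber stood where the blank had been, level with the snouts.
- **Cover:** I pushed the cover's lip until the force rose to about 16 N and the fingertip stalled. In the last top view the cover is level with the rail ends, at about y 16 to 105 mm in the instrument frame.
- **Surroundings:** The case, beaker, bottle and pen look unmoved in the last scene picture. I compared them by eye and did not measure them. The arm was clear of everything at hand-in.
- **Not checked:** With the cover shut, the filters can't be seen. My last look at them was during the cover push, just before it hid them, and they stood in place.
- **Checks that disagreed:** One lip corner triangulated to 87 mm instead of 105 because I picked the wrong pixel, so I did not use it. An arithmetic slip put the first approach 11 mm off to one side, which I corrected before lowering.

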